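# Right the toppled brush pot on its drip board

## Robot

A 7-joint arm with a two-finger parallel gripper is mounted at the origin on the work surface. World frame = base frame: x ahead of the robot, y to its left, z up, the work surface at z = 0. Lengths are in m, angles in rad, forces in N, time in s.
With the tool pointing down it reaches from about 0.4 to 0.875 m from the base axis. Payload 6.5 kg.
Tool frame: the origin (TCP) lies at the very end of the fingers, on their centre line; the grasp point (between the pads) lies 19 mm behind it; z points along the fingers, y is the direction in which the jaws open and shut (so a half turn about z gives the same grasp; the last joint's range is limited). The gripper opens to 88 mm and grips with 3 to 60 N. Pads are 18 mm wide; open, the fingers measure 123 mm over their backs; the gripper's body (75 mm by 187 mm) begins 45 mm behind the grasp point.
Start: joints at [-1.21, 0.536, -0.004, 1.538, 0.003, 1.067, -0.071], TCP at [0.269, 0.592, 0.239] pointing down, gripper open.
Joint ranges: [-2.7, 2.7], [-0.37, 2.16], [-1.27, 1.26], [0.24, 2.4], [-1.31, 4.45], [0.19, 1.91], [-2.76, 2.76]. Speed limits (rad/s): [2.39, 2.39, 3.14, 3.14, 3.14, 3.14, 3.14].

## Interface

Orientations are given as a unit quaternion [w, x, y, z].
In Python, from workcell import * gives the robot as it stands. The module is installed in compiled form; this text tells all that it offers.
- The arm moves only by the tool step_arm, never from a script. Its arguments are lists of equal length, an entry for each row: "delta_pos": the shift along the tool's x, y, z in mm, a list of three; "turn": the turn, a rotation vector about the tool's x, y, z in rad, a list of three; "fingers": the closure in counts, from 0 (fully open) to 255 (shut). A call has 1 to 20 rows; each row is the pose to reach, as a shift and turn from the pose commanded when the call began, along the tool's axes at that moment; what a row does not reach only later rows make up. A row lasts 1/10 s, in which the tool goes at most 50 mm and 8.59 degrees, less where a joint would pass 70% of its speed; a pose out of reach is approached as far as the arm can. A call with a gripper value outside its range is refused whole. The fingers move at their own pace and stop on an object; the grip force is fixed at half the most. Time passes only in rows, so rows that repeat a pose let the fingers close. It gives the time, the measured TCP pose, the force and the opening at its end, in the units of the state.
- read_state(): the state, without advancing time (a new reading comes with each control period).
- snapshot(name): name is "side" or "top"; returns a dict with "pixels" (420x560x3 uint8, red, green, blue), "fx", "fy", "cx", "cy" (pixels), "D" ([k1, k2, p1, p2, k3] as OpenCV has them; the pictures are not rectified), "extrinsics" (4x4, takes a point from camera to world coordinates). Camera axes: x right, y down, z forward; pixel columns grow to the right and rows downward; lengths in m; the calibration is good to about 2 mm. A picture is of the moment at which its call begins. There is no depth.
- job_done(): hands the job in, once; it reports no verdict.
Trained networks look in the newest picture that a camera, given by its name, has taken for a name from the list of things; names that differ only in an ending like _2 or _b are one class to them, and where a whole thing is asked for, a point or a joint stands for the part that bears it (a point fixed in the world has none). Each returns a list of dicts, best first, with "p" (0 to 1); they miss things now and then, are a little off and sometimes report something else, mostly with a low value. They report only what shows in the picture. A call takes as long as a camera call. They do not tell look-alikes from the thing itself.
- regions_of(target, camera): "pixels" (420x560 bool, what is visible of it).
- spot_point(target, camera): "point" ([x, y, z] in m, in world coordinates, good to about 4 mm: a listed point, or the origin of a listed thing).
The state is a dict: "t": time; "joint_pos": joint angles; "qvel": joint speeds; "effort": joint torques, N m; "tool_pos": TCP position; "orientation": TCP orientation; "force": force on the tool from outside, world axes, zero at the start; "torque": the same for the moment, N m; "grip_width": finger opening in m.
Only numpy, scipy, OpenCV 4.12 (cv2) and the standard library are available. Lean on these libraries where they do the work, as an engineer would, in place of code of your own. Each camera call takes 0.05 s, during which the arm holds its last target. There are 200 camera calls.

## Task

The square terracotta brush pot has toppled over on its raised wooden drip board. Stand it up again on the board, mouth up, easing it down onto its foot rather than letting it drop over, and slide it along the board until its side sits flat against the wooden stop at the board's end, all of its foot on the board. Leave the other things on the table where they are.

Things in the scene. Friction and masses are not known exactly. Their poses are not given: they have to be found in the camera images.
- pot: open square pot of terracotta, 90 x 90 mm outside, 140 mm tall, walls and floor 7 mm thick, a cream line round it near the rim, 0.4 to 0.75 kg. Origin: centre of its underside; z points to the open mouth, x and y are square to its side walls. At the start it lies on a side wall on the board, z level and roughly along the board's -x (away from the stop), x up.
- pot_mouth (a point): centre of the pot's open mouth, in the plane of the rim, 140 mm from the underside on the pot's axis; axes as the pot's
- board: fixed wooden drip board, 332 mm long (x) by 140 mm wide (y): three lengthwise slats with 4 mm gaps, on two feet, flat top face 40 mm above the table. Origin: centre of its underside, on the table; z up. Across its +x end stands the stop, a wooden bar 16 mm thick over the full width, rising 35 mm above the top face; the stop's face towards the pot is at x = +150 mm. The -x end has no stop.
- jar: bystander: small lidded jar, 56 mm across, 75 mm tall, standing on the table beside the board; origin under its centre
- brush: bystander: wooden brush lying on the table; its origin is under its middle, x along it
- scrub: bystander: scrubbing block 110 x 50 x 35 mm lying on the table beside the board; origin under its centre
- mug: bystander: white mug, 80 mm across, 90 mm tall, on the table; origin under its centre
- sherd: bystander: flat piece of pottery, about 80 x 65 x 9 mm, on the table; origin under its centre
There are look-alikes about, which are no part of the job. There is more than one size of the pot; the one meant has the size given above.

How it is judged:
By the outcome, as a careful person would: the job done as asked, in the order asked, and still so for the second after the job is handed in, with the robot touching nothing.
It also fails if it takes over 70 s, if anything falls off the work surface, if the arm or the gripper's body presses on something with over 40 N, if the wrist force passes 120 N, or if a joint passes its speed limit or range.

## Working session

There is one attempt and no reset: what is moved stays moved. The work goes in short steps, Python scripts to look and compute and a tool call to move; the robot and the scene stay as the last step left them, time stands still between calls to the robot, and variables do not carry over. Pictures are saved under pics/ and viewed, about 8 in all and at most 12, crops included, and the job is handed in when it is done.

Besides the shell and the picture viewer there is one more tool, called after "Call:" as name(argument=value, ...) on one line, values as JSON. step_arm: Moves the arm, as the interface text tells. Its arguments: {"type":"object","properties":{"delta_pos":{"type":"array","items":{"type":"array","items":{"type":"number"}}},"turn":{"type":"array","items":{"type":"array","items":{"type":"number"}}},"fingers":{"type":"array","items":{"type":"number"}}},"required":["delta_pos","turn","fingers"]}

```bash
mkdir -p pics; cat > h.py <<'E'
from workcell import *
import numpy as np, cv2
def px(cam,P):
    M=np.linalg.inv(cam["extrinsics"]);K=np.array([[cam["fx"],0,cam["cx"]],[0,cam["fy"],cam["cy"]],[0,0,1]])
    return cv2.projectPoints(np.array(P,float).reshape(-1,3),cv2.Rodrigues(M[:3,:3])[0],M[:3,3],K,np.array(cam["D"]))[0][:,0]
def ray(cam,uv,z):
    K=np.array([[cam["fx"],0,cam["cx"]],[0,cam["fy"],cam["cy"]],[0,0,1]])
    n=cv2.undistortPoints(np.array(uv,float).reshape(-1,1,2),K,np.array(cam["D"]))[:,0]
    E=np.array(cam["extrinsics"]);d=np.c_[n,np.ones(len(n))]@E[:3,:3].T
    return E[:3,3]+d*((z-E[2,3])/d[:,2:])
E
python3 - <<'E'
from h import *
ims=[]
for c in ("side","top"):
    s=snapshot(c);cv2.imwrite(f"pics/{c}0.png",s["pixels"][:,:,::-1])
    print(c,np.round(s["extrinsics"],3).tolist(),s["fx"])
    for n in ("pot","pot_mouth","board","jar","brush","scrub","mug","sherd"):
        print(n,[(round(d["p"],2),np.round(d["point"],3).tolist(),px(s,d["point"])[0].round().tolist()) for d in spot_point(n,c)])
print(read_state())
E
```

```text
side [[0.986, -0.127, 0.111, 0.407], [-0.168, -0.763, 0.624, -0.683], [0.006, -0.634, -0.773, 0.921], [0.0, 0.0, 0.0, 1.0]] 475.03701445931546
pot [(0.77, [0.313, 0.287, 0.061], [189.0, 140.0]), (0.58, [0.524, -0.034, 0.087], [288.0, 218.0])]
pot_mouth [(0.82, [0.44, -0.146, 0.085], [258.0, 266.0])]
board [(0.92, [0.519, -0.041, 0.003], [286.0, 242.0])]
jar [(0.81, [0.672, -0.014, -0.001], [347.0, 226.0])]
brush [(0.89, [0.446, 0.356, 0.0], [238.0, 135.0])]
scrub [(0.84, [0.439, 0.092, -0.001], [246.0, 205.0])]
mug [(0.58, [0.725, -0.262, -0.001], [400.0, 315.0])]
sherd [(0.97, [0.411, -0.338, 0.002], [257.0, 374.0])]
top [[-0.003, -0.983, 0.185, 0.349], [-1.0, 0.006, 0.015, -0.001], [-0.016, -0.185, -0.983, 1.026], [0.0, 0.0, 0.0, 1.0]] 433.20935978921597
pot [(0.84, [0.525, -0.035, 0.084], [306.0, 213.0]), (0.56, [0.315, 0.282, 0.058], [161.0, 310.0])]
pot_mouth []
board []
jar [(0.72, [0.672, -0.018, -0.003], [297.0, 161.0])]
brush []
scrub [(0.76, [0.44, 0.094, 0.002], [250.0, 255.0])]
mug [(0.62, [0.729, -0.261, 0.0], [395.0, 138.0]), (0.25, [0.672, -0.015, -0.001], [296.0, 161.0])]
sherd [(0.84, [0.41, -0.343, 0.002], [437.0, 267.0])]
{'t': 0.9, 'joint_pos': array([-1.21020522,  0.53641765, -0.00433781,  1.53789873,  0.0025731 ,
        1.06729   , -0.07125027]), 'qvel': array([-0.00115279, -0.00074371,  0.00059075, -0.00038006,  0.00130873,
       -0.00088603, -0.00054187]), 'effort': array([-1.33055466e-03, -5.70889413e+01,  9.89945009e-01, -2.51933455e+01,
       -5.61192061e-02,  1.05469846e-02, -1.38642054e-05]), 'tool_pos': array([0.26909399, 0.59167768, 0.23870552]), 'orientation': array([ 1.76687027e-05,  2.11818830e-01,  9.77308950e-01, -6.69162176e-06]), 'force': array([ 0.39385274,  0.1069093 , -0.76385626]), 'torque': array([0.01793013, 0.03268233, 0.05568935]), 'grip_width': 0.08824647687876266}
```

View pics/side0.png

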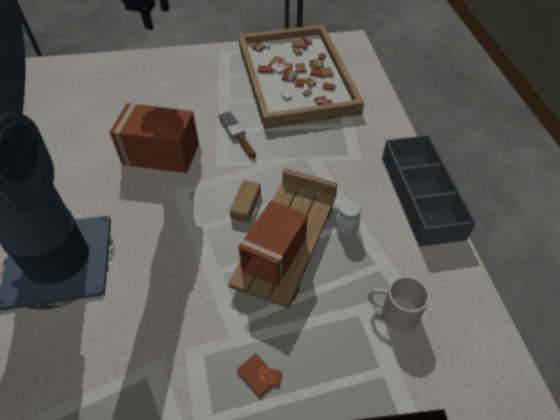

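View pics/top0.png

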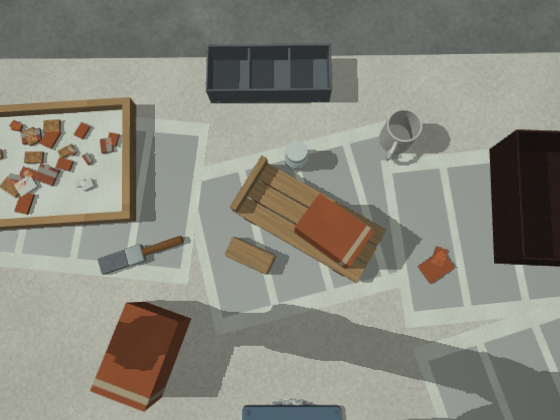

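```bash
cat >> h.py <<'E'
from scipy.optimize import minimize
def box(x,y,yaw,x0,x1,w,z0,z1):
    c,s=np.cos(yaw),np.sin(yaw)
    return np.array([[x+c*a-s*b,y+s*a+c*b,z] for a in(x0,x1) for b in(-w/2,w/2) for z in(z0,z1)])
def iou(cam,m,parts):
    r=np.zeros(m.shape,np.uint8)
    for P in parts: cv2.fillConvexPoly(r,cv2.convexHull((px(cam,P)*16).round().astype(np.int32)),1,shift=4)
    r=r>0; return (r&m).sum()/(r|m).sum()
def fit(f,views,p0,d=(.012,.012,.12)):
    cost=lambda p:-sum(iou(c,m,f(p)) for c,m in views)
    best=None
    sim=np.array([p0]+[np.add(p0,np.eye(len(p0))[i]*d[i]) for i in range(len(p0))])
    for _ in range(3):
        b=minimize(cost,sim[0],method="Nelder-Mead",options=dict(initial_simplex=sim,xatol=1e-4,fatol=1e-4))
        sim=np.array([b.x]+[b.x-np.eye(len(p0))[i]*d[i]/2 for i in range(len(p0))])
    return b.x,-b.fun/len(views)
E
python3 - <<'E'
from h import *
v=[];bv=[]
for c in ("side","top"):
    s=snapshot(c)
    for d in regions_of("pot",c):
        ys,xs=np.nonzero(d["pixels"]);print(c,d["p"],len(xs),xs.mean(),ys.mean())
        if xs.mean()>210: v.append((s,d["pixels"]));break
    r=regions_of("board",c);print(c,[(d["p"],d["pixels"].sum()) for d in r])
    if r: bv.append((s,r[0]["pixels"]|v[-1][1]))
    im=s["pixels"]
    if c=="top": T=im
    else: S=im
# pot lying: origin of p = foot centre point at board side, yaw = board +x
fp=lambda p:[box(*p,-.14,0,.09,.04,.13)]
a,ia=fit(fp,v,[.524,-.035,.92]);print("pot foot xy yaw",a,ia)
fb=lambda p:[box(*p,-.166,.166,.14,.02,.04),box(*p,.15,.166,.14,.0,.075),box(*a,-.14,0,.09,.04,.13)]
b,ib=fit(fb,bv,[.519,-.041,.92]);print("board",b,ib)
R=np.array([[np.cos(b[2]),np.sin(b[2])],[-np.sin(b[2]),np.cos(b[2])]])
print("pot foot in board",R@(a[:2]-b[:2]),a[2]-b[2])
out=[]
for (s,_),im,(x,y) in zip(v,(S,T),((210,140),(220,145))):
    k=3; im=cv2.resize(im[y:y+150,x:x+133*1],None,fx=k,fy=k)
    if s is v[1][0]:
        im=cv2.resize(s["pixels"][y:y+150,x:x+180],None,fx=k,fy=k)[:, :540][:, 140:540-0]; ox=x+140/k
    else: ox=x
    for P,col in ((fp(a)[0],(0,255,0)),(box(*b,-.166,.166,.14,.0399,.04),(0,0,255))):
        h=((px(s,P)-[ox,y])*k).astype(np.int32);cv2.polylines(im,[cv2.convexHull(h)],True,col,1)
    out.append(im[:450,:399])
cv2.imwrite("pics/crop1.png",np.hstack(out)[:,:,::-1])
E
```

```text
side 0.88 3787 272.73805122788485 242.73567467652495
side [(0.55, np.int64(4806))]
top 0.69 6791 140.5664850537476 355.0172286850243
top 0.61 3123 332.57732949087415 231.1322446365674
top [(0.69, np.int64(5762))]
pot foot xy yaw [ 0.52425871 -0.03601544  0.9293336 ] 0.9527397175090235
board [ 0.51855627 -0.04127323  1.04209255] 0.9668706601422206
pot foot in board [ 0.00741629 -0.00227173] -0.11275894136915787
```

View pics/crop1.png

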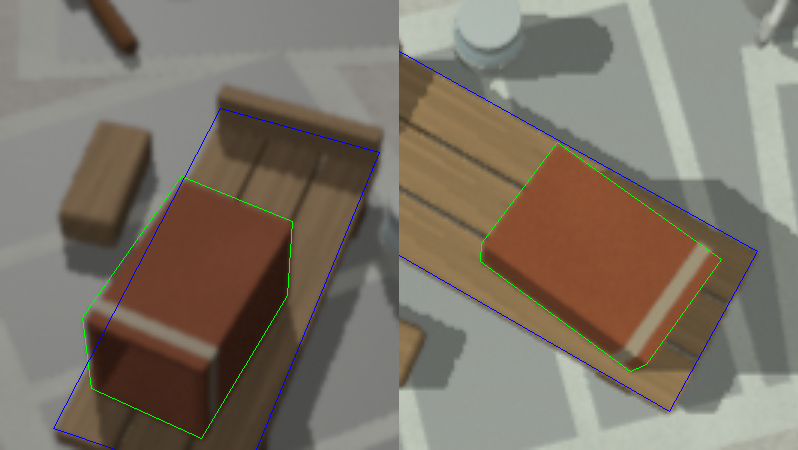

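The pot meant is the one on the board (side 273,243; top 333,231): its 90 x 90 x 140 mm model fits at IoU 0.95. The other, at side (155,138) and top (140,355), is clearly bigger and lies on the table. In the crop, the green pot outline and blue board outline follow the edges.

```bash
cat >> h.py <<'E'
from scipy.spatial.transform import Rotation as Ro
def go(T,yv,z):   # tool pose target -> numbers for step_arm
    s=read_state();R0=Ro.from_quat(np.roll(s["orientation"],-1))
    z=np.array(z)/np.linalg.norm(z);y=np.array(yv,float);y-=z*(y@z);y/=np.linalg.norm(y)
    R1=Ro.from_matrix(np.c_[np.cross(y,z),y,z])
    d=R0.inv().apply(np.array(T)-s["tool_pos"])*1000
    print("dpos",d.round(1).tolist(),"turn",(R0.inv()*R1).as_rotvec().round(3).tolist())
POT=(.5243,-.0360,.9293)
u=np.array([np.cos(POT[2]),np.sin(POT[2]),0]);n=np.array([-u[1],u[0],0]);ez=np.array([0,0,1.])
E
python3 - <<'E'
from h import *
a=(u-ez)/2**.5
go([.45,.3,.36],-n,[0,0,-1]); g=np.array([.5243,-.036,.088])-.127*u-.0415*n
print(g); go(g+.019*a-.13*a,-n,a)
E
```

```text
dpos [-285.4, -190.6, -121.3] turn [0.0, 0.0, 1.786]
[ 0.48155369 -0.16258595  0.088     ]
dpos [-488.9, -675.4, 72.2] turn [-0.697, 0.561, 1.682]
```

Call:
step_arm(delta_pos=[[-20, -15, -121], [-285, -190, -121], [-285, -190, -121], [-285, -190, -121], [-285, -190, -121], [-285, -190, -121], [-285, -190, -121], [-285, -190, -121], [-285, -190, -121], [-285, -190, -121], [-285, -190, -121], [-285, -190, -121], [-285, -190, -121], [-285, -190, -121], [-285, -190, -121], [-285, -190, -121]], turn=[[0, 0, 0.12], [0, 0, 0.25], [0, 0, 0.4], [0, 0, 0.55], [0, 0, 0.7], [0, 0, 0.85], [0, 0, 1.0], [0, 0, 1.15], [0, 0, 1.3], [0, 0, 1.45], [0, 0, 1.6], [0, 0, 1.786], [0, 0, 1.786], [0, 0, 1.786], [0, 0, 1.786], [0, 0, 1.786]], fingers=[110, 110, 110, 110, 110, 110, 110, 110, 110, 110, 110, 110, 110, 110, 110, 110])

```text
t: 2.8
tool_pos: [0.4498, 0.3008, 0.3597]
orientation: [-0.0, 0.894, 0.448, 0.0]
force: [-1.1, 0.7, -0.8]
grip_width: 0.05
```

```bash
python3 - <<'E'
from h import *
a=(u-ez)/2**.5
g=np.array([.5243,-.036,.088])-.127*u-.0415*n
print(read_state()["joint_pos"].round(2))
go(g+[0,-.03,.18],-n,[0,0,-1]); go(g+.019*a-.13*a,-n,a)
E
```

```text
[-1.02  0.25  0.43  1.7  -0.11  1.22 -1.21]
dpos [-376.4, 320.4, 91.7] turn [-0.0, -0.0, 0.001]
dpos [-430.9, 302.5, 193.2] turn [-0.0, 0.785, 0.0]
```

Call:
step_arm(delta_pos=[[-430, 302, 50], [-430, 302, 50], [-430, 302, 50], [-430, 302, 50], [-430, 302, 50], [-430, 302, 50], [-430, 302, 50], [-430, 302, 50], [-430, 302, 50], [-430, 302, 50], [-430, 302, 50], [-430, 302, 120], [-430, 302, 193], [-430, 302, 193], [-430, 302, 193], [-430, 302, 193], [-430, 302, 193], [-430, 302, 193], [-430, 302, 193]], turn=[[0, 0, 0], [0, 0, 0], [0, 0, 0], [0, 0.1, 0], [0, 0.2, 0], [0, 0.3, 0], [0, 0.4, 0], [0, 0.5, 0], [0, 0.6, 0], [0, 0.7, 0], [0, 0.785, 0], [0, 0.785, 0], [0, 0.785, 0], [0, 0.785, 0], [0, 0.785, 0], [0, 0.785, 0], [0, 0.785, 0], [0, 0.785, 0], [0, 0.785, 0]], fingers=[110, 110, 110, 110, 110, 110, 110, 110, 110, 110, 110, 110, 110, 110, 110, 110, 110, 110, 110])

```text
t: 4.7
tool_pos: [0.4352, -0.2239, 0.169]
orientation: [-0.17, 0.825, 0.415, 0.343]
force: [-0.0, -0.8, -0.5]
grip_width: 0.0503
```

```bash
python3 - <<'E'
from h import *
a=(u-ez)/2**.5
g=np.array([.5243,-.036,.088])-.127*u-.0415*n
print(read_state()["joint_pos"].round(2),g+.019*a-.13*a)
go(g+.019*a-.05*a,-n,a);go(g+.019*a,-n,a)
o=[]
s=snapshot("side");o.append(cv2.resize(s["pixels"][150:350,180:380],None,fx=2,fy=2))
s=snapshot("top");o.append(cv2.resize(s["pixels"][150:350,250:450],None,fx=2,fy=2))
cv2.imwrite("pics/pre.png",np.hstack(o)[:,:,::-1])
E
```

```text
[ 0.24  0.73  0.82  2.06 -1.25  1.42  1.18] [ 0.43458636 -0.22547132  0.16648885]
dpos [-3.0, 0.3, 80.6] turn [0.002, -0.001, 0.003]
dpos [-3.0, 0.2, 130.6] turn [0.002, -0.001, 0.003]
```

View pics/pre.png

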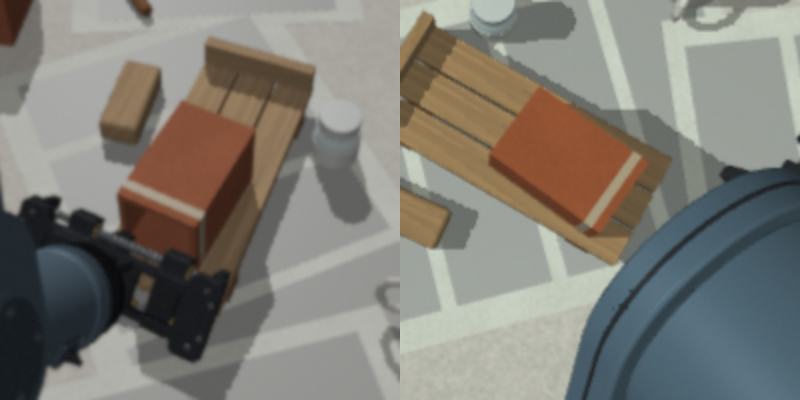

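The pot hasn't moved, and the gripper is in front of the mouth at about (150,290) in the left half. Going in.

Call:
step_arm(delta_pos=[[-3, 0, 40], [-3, 0, 80], [-3, 0, 95], [-3, 0, 105], [-3, 0, 113], [-3, 0, 121], [-3, 0, 128], [-3, 0, 130], [-3, 0, 130]], turn=[[0, 0, 0], [0, 0, 0], [0, 0, 0], [0, 0, 0], [0, 0, 0], [0, 0, 0], [0, 0, 0], [0, 0, 0], [0, 0, 0]], fingers=[110, 110, 110, 110, 110, 110, 110, 110, 110])

```text
t: 5.7
tool_pos: [0.4883, -0.1525, 0.0733]
orientation: [-0.171, 0.826, 0.414, 0.342]
force: [0.4, 0.4, -0.6]
grip_width: 0.0499
```

```bash
python3 - <<'E'
from h import *
a=(u-ez)/2**.5
g=np.array([.5243,-.036,.088])-.127*u-.0415*n
print(read_state()["joint_pos"].round(2),g+.019*a)
go(g+.019*a,-n,a)
s=snapshot("side");cv2.imwrite("pics/in.png",cv2.resize(s["pixels"][170:330,180:380],None,fx=3,fy=3,interpolation=2)[:,:,::-1])
E
```

```text
[ 0.53  0.74  0.18  2.08 -1.3   0.95  1.17] [ 0.48959314 -0.15182179  0.07456497]
dpos [1.8, 0.6, 0.0] turn [0.001, 0.0, 0.001]
```

View pics/in.png

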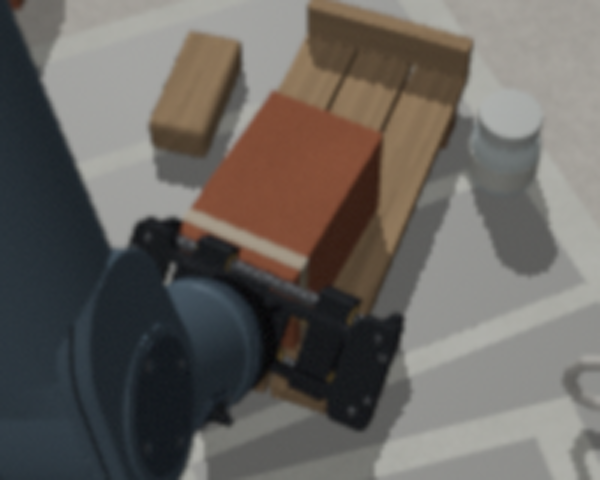

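Nothing has touched, and the right wall at about (300,300) is between the fingers. Closing.

Call:
step_arm(delta_pos=[[0, 0, 0], [0, 0, 0], [0, 0, 0], [0, 0, 0], [0, 0, 0], [0, 0, 0], [0, 0, 0], [0, 0, 0]], turn=[[0, 0, 0], [0, 0, 0], [0, 0, 0], [0, 0, 0], [0, 0, 0], [0, 0, 0], [0, 0, 0], [0, 0, 0]], fingers=[255, 255, 255, 255, 255, 255, 255, 255])

```text
t: 6.55
tool_pos: [0.4882, -0.1529, 0.0726]
orientation: [-0.171, 0.826, 0.414, 0.342]
force: [1.0, -1.6, -1.4]
grip_width: 0.0066
```

```bash
python3 - <<'E'
from h import *
# rotate about foot edge E (axis n): angle t mouth up. rotation about tool y
s=read_state();R0=Ro.from_quat(np.roll(s["orientation"],-1));print(s["force"].round(1),s["torque"].round(2),R0.as_matrix()[:,1].round(3),n.round(3))
E=np.array([.5243,-.036,.04])
for k in range(1,17):
    t=np.pi/2*min(k,16)/16
    Q=Ro.from_rotvec(n*t)   # check sign below
    if k==1: print(Q.apply(-u).round(2))
    P=E+Q.apply(s["tool_pos"]-E)+[0,0,.003*np.sin(2*t)*0]
    print(k,(R0.inv().apply(P-s["tool_pos"])*1000).round(1).tolist(),(R0.inv()*Q*R0).as_rotvec().round(3).tolist())
E
```

```text
[ 1.  -1.6 -1.4] [-0.79  0.42 -0.25] [ 0.801 -0.599  0.   ] [-0.801  0.598  0.   ]
[-0.6 -0.8  0.1]
1 [10.5, -0.0, -5.2] [-0.0, -0.098, -0.0]
2 [21.5, -0.0, -9.4] [-0.0, -0.196, -0.0]
3 [32.9, -0.0, -12.5] [-0.0, -0.295, -0.0]
4 [44.5, -0.0, -14.4] [-0.0, -0.393, -0.0]
5 [56.2, -0.0, -15.2] [-0.0, -0.491, -0.0]
6 [67.9, -0.0, -14.9] [-0.0, -0.589, -0.001]
7 [79.6, -0.0, -13.4] [-0.0, -0.687, -0.001]
8 [91.0, -0.0, -10.7] [-0.0, -0.785, -0.001]
9 [102.2, -0.0, -7.0] [-0.0, -0.884, -0.001]
10 [112.9, -0.1, -2.2] [-0.0, -0.982, -0.001]
11 [123.1, -0.1, 3.7] [-0.001, -1.08, -0.001]
12 [132.7, -0.1, 10.5] [-0.001, -1.178, -0.001]
13 [141.5, -0.1, 18.2] [-0.001, -1.276, -0.001]
14 [149.6, -0.1, 26.8] [-0.001, -1.374, -0.001]
15 [156.8, -0.1, 36.1] [-0.001, -1.473, -0.001]
16 [163.0, -0.1, 46.0] [-0.001, -1.571, -0.001]
```

Call:
step_arm(delta_pos=[[5, 0, -3], [10.5, 0, -5.5], [16, 0, -8], [21.5, 0, -10], [27, 0, -12], [33, 0, -13.5], [39, 0, -14.5], [44.5, 0, -15.5], [50.5, 0, -16], [56, 0, -16], [62, 0, -16], [68, 0, -16], [74, 0, -15], [79.5, 0, -14], [79.5, 0, -14]], turn=[[0, -0.049, 0], [0, -0.098, 0], [0, -0.147, 0], [0, -0.196, 0], [0, -0.245, 0], [0, -0.295, 0], [0, -0.344, 0], [0, -0.393, 0], [0, -0.442, 0], [0, -0.491, 0], [0, -0.54, 0], [0, -0.589, 0], [0, -0.638, 0], [0, -0.687, 0], [0, -0.687, 0]], fingers=[255, 255, 255, 255, 255, 255, 255, 255, 255, 255, 255, 255, 255, 255, 255])

```text
t: 8.05
tool_pos: [0.5169, -0.1141, 0.139]
orientation: [-0.021, 0.892, 0.449, 0.044]
force: [1.2, -1.3, -0.2]
grip_width: 0.0065
```

```bash
python3 - <<'E'
from h import *
s=read_state();print(s["joint_pos"].round(2),s["force"].round(1),s["torque"].round(2))
s=snapshot("side");cv2.imwrite("pics/mid.png",cv2.resize(s["pixels"][130:330,200:400],None,fx=2.5,fy=2.5,interpolation=2)[:,:,::-1])
E
```

```text
[-0.29  0.52  0.61  2.   -0.58  0.75  0.05] [ 1.2 -1.3 -0.2] [-0.37  0.11  0.04]
```

View pics/mid.png

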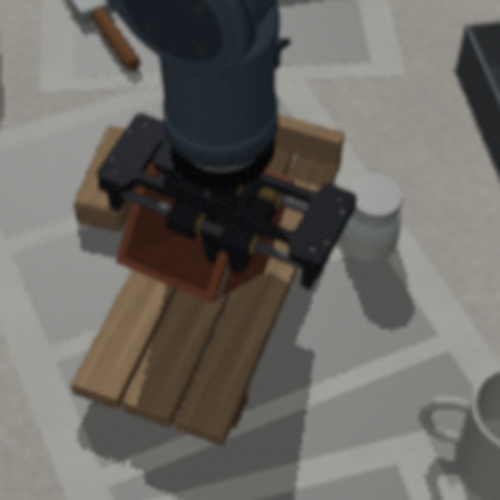

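The pot is partly raised: its mouth faces up at about (180,250), and the grip is holding at 6.5 mm. Continuing about the same foot edge.

```bash
python3 - <<'E'
from h import *
s=read_state();R0=Ro.from_quat(np.roll(s["orientation"],-1))
E=np.array([.5243,-.036,.04]);t0=.687
for k in range(1,10):
    t=(np.pi/2-t0)*k/9;Q=Ro.from_rotvec(n*t)
    print(k,(R0.inv().apply(E+Q.apply(s["tool_pos"]-E)-s["tool_pos"])*1000).round(1).tolist(),round(-t,3))
print(R0.as_matrix().round(3).tolist())
E
```

```text
1 [10.6, 0.0, -5.2] -0.098
2 [21.6, 0.0, -9.3] -0.196
3 [32.9, 0.1, -12.3] -0.295
4 [44.5, 0.1, -14.2] -0.393
5 [56.3, 0.1, -14.9] -0.491
6 [68.0, 0.1, -14.5] -0.589
7 [79.7, 0.2, -12.9] -0.687
8 [91.1, 0.2, -10.2] -0.786
9 [102.2, 0.2, -6.4] -0.884
[[0.594, 0.802, 0.059], [0.799, -0.597, 0.079], [0.098, 0.0, -0.995]]
```

Call:
step_arm(delta_pos=[[5.3, 0, -2.7], [10.6, 0, -5.2], [16, 0, -7.4], [21.6, 0, -9.3], [27.2, 0, -11], [33, 0, -12.3], [38.7, 0, -13.4], [44.5, 0, -14.2], [50.4, 0, -14.7], [56.3, 0, -14.9], [62.1, 0, -14.8], [68, 0, -14.5], [74, 0, -13.8], [79.7, 0, -12.9], [84, 0, -12], [88, 0, -11], [91, 0, -10.2], [91, 0, -10.2]], turn=[[0, -0.049, 0], [0, -0.098, 0], [0, -0.147, 0], [0, -0.196, 0], [0, -0.245, 0], [0, -0.295, 0], [0, -0.344, 0], [0, -0.393, 0], [0, -0.442, 0], [0, -0.491, 0], [0, -0.54, 0], [0, -0.589, 0], [0, -0.638, 0], [0, -0.687, 0], [0, -0.72, 0], [0, -0.755, 0], [0, -0.786, 0], [0, -0.786, 0]], fingers=[255, 255, 255, 255, 255, 255, 255, 255, 255, 255, 255, 255, 255, 255, 255, 255, 255, 255])

```text
t: 9.9
tool_pos: [0.5699, -0.044, 0.1585]
orientation: [0.151, 0.841, 0.422, -0.302]
force: [1.2, 2.7, 11.3]
grip_width: 0.0068
```

```bash
python3 - <<'E'
from h import *
s=read_state();print(s["joint_pos"].round(2),s["force"].round(1),s["torque"].round(2))
o=[]
c=snapshot("side");o.append(cv2.resize(c["pixels"][110:310,210:410],None,fx=2,fy=2))
c=snapshot("top");o.append(cv2.resize(c["pixels"][130:330,220:420],None,fx=2,fy=2))
cv2.imwrite("pics/up.png",np.hstack(o)[:,:,::-1])
E
```

```text
[-0.73  0.99  0.86  1.5  -0.15  1.34 -0.57] [ 1.2  2.7 11.3] [-0.4   0.65 -0.24]
```

View pics/up.png

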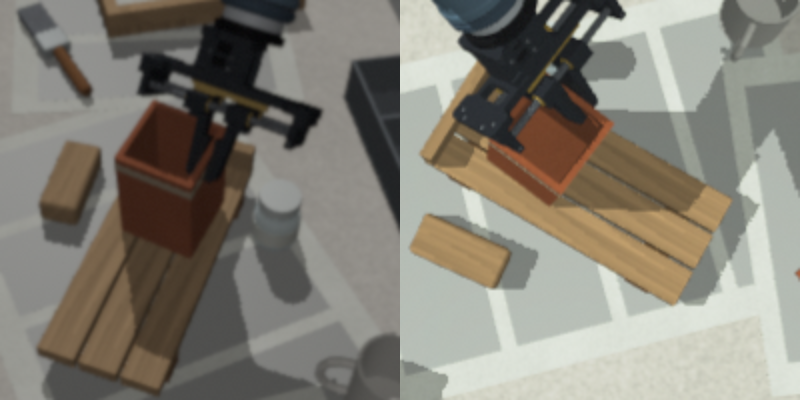

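Call:
step_arm(delta_pos=[[1, 0, -1], [4, 0, -2.5], [6.5, 0, -4], [9.5, 0, -5.5], [12, 0, -6.5], [12, 0, -6.5]], turn=[[0, 0, 0], [0, -0.025, 0], [0, -0.05, 0], [0, -0.075, 0], [0, -0.098, 0], [0, -0.098, 0]], fingers=[255, 255, 255, 255, 255, 255])

```text
t: 10.6
tool_pos: [0.5764, -0.0352, 0.1563]
orientation: [0.172, 0.825, 0.413, -0.345]
force: [-2.5, -0.8, 11.5]
grip_width: 0.0067
```

```bash
python3 - <<'E'
from h import *
v=[]
st=read_state();R0=Ro.from_quat(np.roll(st["orientation"],-1));print(st["force"].round(1),st["torque"].round(2),R0.as_matrix().round(3).tolist())
for c in ("side","top"):
    s=snapshot(c)
    for d in regions_of("pot",c):
        ys,xs=np.nonzero(d["pixels"])
        print(c,d["p"],len(xs),xs.mean(),ys.mean())
        if xs.mean()>220 : v.append((s,d["pixels"]));break
    for nm in ("pot","pot_mouth"): print(nm,[(round(d["p"],2),d["point"].round(3) if hasattr(d["point"],"round") else d["point"]) for d in spot_point(nm,c)])
# tilt-able upright pot, compare only visible mask: score = mask inside hull, minimal hull
def pot(p):
    x,y,yaw,t=p;uu=np.array([np.cos(yaw),np.sin(yaw),0]);nn=np.array([-uu[1],uu[0],0])
    B=box(0,0,yaw,0,.09,.09,0,.14); e=np.array([x,y,.04])   # pivot: -x foot edge
    return [Ro.from_rotvec(nn*-t).apply(B)+e]
def cost(p):
    r=0
    for s,m in v:
        h=np.zeros(m.shape,np.uint8);cv2.fillConvexPoly(h,cv2.convexHull((px(s,pot(p)[0])*16).round().astype(np.int32)),1,shift=4);h=h>0
        r+=((m&~h).sum()*3+(h&~m).sum())/m.sum()
    return r
p0=np.array([.5243,-.036,.93,.03]);sim=np.array([p0]+[p0+np.eye(4)[i]*[.01,.01,.1,.1] for i in range(4)])
b=minimize(cost,p0,method="Nelder-Mead",options=dict(initial_simplex=sim));print(b.x,b.fun)
E
```

```text
[-2.5 -0.8 11.5] [-0.67  0.9  -0.19] [[0.421, 0.799, -0.428], [0.563, -0.601, -0.568], [-0.711, -0.002, -0.703]]
side 0.95 3016 294.52519893899205 199.45590185676392
pot [(0.63, [0.317, 0.2845, 0.0618]), (0.58, [0.5526, 0.0022, 0.0399]), (0.54, [0.4408, 0.0941, -0.0009]), (0.25, [0.5483, -0.0024, 0.1798])]
pot_mouth [(0.9, [0.5485, -0.0017, 0.1772]), (0.21, [0.5519, -0.001, 0.0412])]
top 0.8 1993 291.6999498243853 201.3216256899147
pot [(0.9, [0.3141, 0.2816, 0.0596]), (0.58, [0.5505, -0.0003, 0.0403])]
pot_mouth [(0.68, [0.5534, -0.0012, 0.1808]), (0.48, [0.5534, 0.002, 0.0393]), (0.47, [0.4132, -0.3404, 0.0015])]
[ 0.52421708 -0.03717387  0.94365238  0.05764446] 0.43534016937264514
```

Found upright: mouth about (0.551,-0.001,0.179) over foot (0.551,0.001,0.040), both near their true heights. Easing off the 11 N down-press, then releasing.

Call:
step_arm(delta_pos=[[-0.5, 0, -0.5], [-1, 0, -1], [-1, 0, -1]], turn=[[0, 0, 0], [0, 0, 0], [0, 0, 0]], fingers=[255, 255, 255])

```text
t: 11.3
tool_pos: [0.5767, -0.0346, 0.1566]
orientation: [0.171, 0.826, 0.413, -0.343]
force: [-1.0, -4.0, 2.1]
grip_width: 0.0068
```

Call:
step_arm(delta_pos=[[0, 0, 0], [0, 0, 0], [0, 0, 0], [0, 0, 0], [0, 0, 0], [0, 0, -8], [0, 0, -25], [0, 0, -50], [0, 0, -90], [0, 0, -130], [0, 0, -130], [0, 0, -130]], turn=[[0, 0, 0], [0, 0, 0], [0, 0, 0], [0, 0, 0], [0, 0, 0], [0, 0, 0], [0, 0, 0], [0, 0, 0], [0, 0, 0], [0, 0, 0], [0, 0, 0], [0, 0, 0]], fingers=[200, 150, 110, 110, 110, 110, 110, 110, 110, 110, 110, 110])

```text
t: 12.5
tool_pos: [0.6329, 0.041, 0.2488]
orientation: [0.172, 0.826, 0.414, -0.342]
force: [0.4, -0.5, -0.5]
grip_width: 0.0501
```

```bash
cat >> h.py <<'E'
B=(.51856,-.04127,1.0421)
bu=np.array([np.cos(B[2]),np.sin(B[2]),0]);bn=np.array([-bu[1],bu[0],0]);bo=np.array([B[0],B[1],0])
def up(p): return [box(p[0],p[1],p[2],-.045,.045,.09,.04,.18)]
def potfit(p0,cams=("side","top")):
    v=[]
    for c in cams:
        s=snapshot(c)
        for d in regions_of("pot",c):
            ys,xs=np.nonzero(d["pixels"])
            if xs.mean()>220: v.append((s,d["pixels"]));break
    a,i=fit(up,v,p0); q=a[:2]-bo[:2]
    print("pot",a.round(4),"iou",round(i,3),"n",len(v),"in board",round(q@bu[:2],4),round(q@bn[:2],4),"yaw rel",round(a[2]-B[2],3))
    return a,v
E
python3 - <<'E'
from h import *
print(read_state()["force"].round(1))
a,v=potfit([.551,0,.93])
o=[]
for (s,_),(x,y) in zip(v,((210,110),(210,110))):
    im=cv2.resize(s["pixels"][y:y+200,x:x+200],None,fx=2,fy=2)
    cv2.polylines(im,[cv2.convexHull(((px(s,up(a)[0])-[x,y])*2).astype(np.int32))],True,(0,255,0),1);o.append(im)
cv2.imwrite("pics/rel.png",np.hstack(o)[:,:,::-1])
E
```

```text
[ 0.4 -0.5 -0.5]
pot [ 0.55   -0.0016  0.9459] iou 0.956 n 2 in board 0.0501 -0.0071 yaw rel -0.096
```

View pics/rel.png

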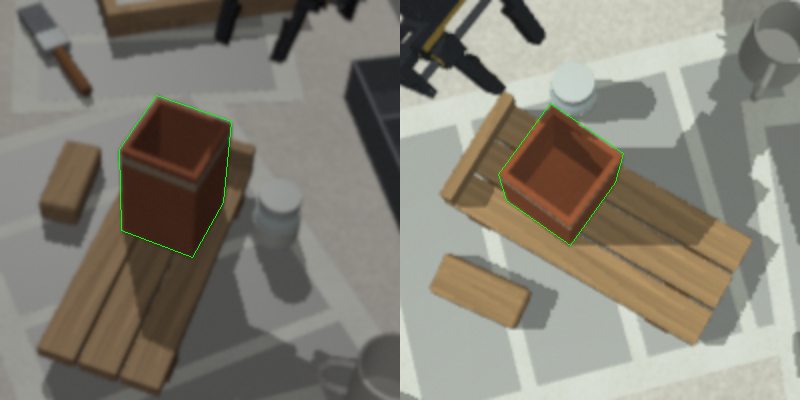

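Upright and free on the board (side 175,180; top 560,170), with the outline matching at IoU 0.956. Next: push it about 55 mm to the stop with closed fingers, low on the -x face.

```bash
python3 - <<'E'
from h import *
th=np.radians(40);a=bu*np.sin(th)-ez*np.cos(th)
print(read_state()["joint_pos"].round(2))
go(read_state()["tool_pos"]+[-.02,-.02,.1],-n,[-.428,-.568,-.703])
go(bo-.06*bu-.012*bn+.30*ez,-bn,a)
E
```

```text
[-0.73  1.06  0.88  1.13 -0.12  1.73 -0.61]
dpos [-90.6, -4.1, -50.7] turn [0.001, -0.004, -0.001]
dpos [-171.8, -22.9, 98.4] turn [-0.007, 1.484, -0.126]
```

Call:
step_arm(delta_pos=[[-45, -2, -25], [-90, -4, -50], [-90, -4, -50], [-130, -10, 0], [-150, -15, 30], [-172, -23, 70], [-172, -23, 98], [-172, -23, 98], [-172, -23, 98], [-172, -23, 98], [-172, -23, 98], [-172, -23, 98], [-172, -23, 98], [-172, -23, 98], [-172, -23, 98], [-172, -23, 98], [-172, -23, 98]], turn=[[0, 0.1, 0], [0, 0.2, 0], [0, 0.3, 0], [0, 0.4, -0.03], [0, 0.5, -0.04], [0, 0.6, -0.05], [0, 0.7, -0.06], [0, 0.8, -0.07], [0, 0.9, -0.08], [0, 1.0, -0.09], [0, 1.1, -0.1], [0, 1.2, -0.11], [-0.007, 1.3, -0.12], [-0.007, 1.4, -0.126], [-0.007, 1.484, -0.126], [-0.007, 1.484, -0.126], [-0.007, 1.484, -0.126]], fingers=[110, 110, 180, 255, 255, 255, 255, 255, 255, 255, 255, 255, 255, 255, 255, 255, 255])

```text
t: 14.4
tool_pos: [0.4992, -0.0987, 0.3003]
orientation: [-0.17, 0.815, 0.468, 0.296]
force: [-0.3, 0.4, 0.4]
grip_width: 0.0006
```

```bash
python3 - <<'E'
from h import *
th=np.radians(40);a=bu*np.sin(th)-ez*np.cos(th)
print(read_state()["joint_pos"].round(2),read_state()["force"].round(1))
go(bo-.06*bu-.012*bn+.15*ez,-bn,a)
go(bo-.06*bu-.012*bn+.065*ez,-bn,a)
E
```

```text
[-0.08  0.33  0.74  2.02 -1.    1.23  0.65] [-0.3  0.4  0.4]
dpos [-97.0, -0.2, 114.8] turn [-0.001, 0.001, -0.0]
dpos [-151.6, -0.1, 180.0] turn [-0.001, 0.001, -0.0]
```

Call:
step_arm(delta_pos=[[-30, 0, 38], [-65, 0, 76], [-97, 0, 115], [-125, 0, 147], [-140, 0, 166], [-151.5, 0, 180], [-151.5, 0, 180], [-151.5, 0, 180]], turn=[[0, 0, 0], [0, 0, 0], [0, 0, 0], [0, 0, 0], [0, 0, 0], [0, 0, 0], [0, 0, 0], [0, 0, 0]], fingers=[255, 255, 255, 255, 255, 255, 255, 255])

```text
t: 15.2
tool_pos: [0.5007, -0.0982, 0.0664]
orientation: [-0.17, 0.814, 0.469, 0.297]
force: [0.4, 0.4, 0.4]
grip_width: 0.0005
```

```bash
python3 - <<'E'
from h import *
s=read_state();R0=Ro.from_quat(np.roll(s["orientation"],-1))
print(s["joint_pos"].round(2),s["force"].round(1),(s["tool_pos"]-bo)@np.c_[bu,bn,ez])
print("per 10mm along board:",(R0.inv().apply(bu)*10).round(2))
E
```

```text
[ 0.32  0.72  0.26  2.09 -1.3   0.92  1.13] [0.4 0.4 0.4] [-0.05817077 -0.01326014  0.06635721]
per 10mm along board: [7.65 0.03 6.44]
```

Call:
step_arm(delta_pos=[[15.3, 0, 12.9], [30.6, 0, 25.8], [37.5, 0, 31.5], [41.3, 0, 34.8], [45, 0, 38], [48.8, 0, 41], [52.6, 0, 44.3], [56.5, 0, 47.5], [60.3, 0, 50.7], [64, 0, 54], [68, 0, 57.2], [72, 0, 60.6], [72, 0, 60.6]], turn=[[0, 0, 0], [0, 0, 0], [0, 0, 0], [0, 0, 0], [0, 0, 0], [0, 0, 0], [0, 0, 0], [0, 0, 0], [0, 0, 0], [0, 0, 0], [0, 0, 0], [0, 0, 0], [0, 0, 0]], fingers=[255, 255, 255, 255, 255, 255, 255, 255, 255, 255, 255, 255, 255])

```text
t: 16.5
tool_pos: [0.5477, -0.0161, 0.0658]
orientation: [-0.171, 0.814, 0.469, 0.298]
force: [0.3, -1.0, 0.9]
grip_width: 0.0003
```

```bash
python3 - <<'E'
from h import *
s=read_state();print(s["force"].round(1),(s["tool_pos"]-bo)@np.c_[bu,bn,ez])
a,v=potfit([.568,.03,.97])
E
```

```text
[ 0.3 -1.   0.9] [ 0.03643457 -0.01244356  0.06581943]
pot [0.5637 0.0349 1.077 ] iou 0.843 n 2 in board 0.0886 -0.0006 yaw rel 0.035
```

Call:
step_arm(delta_pos=[[3, 0, 2.6], [6, 0, 5.2], [8.4, 0, 7.1], [9.9, 0, 8.4], [11.5, 0, 9.6], [12.2, 0, 10.3], [13, 0, 10.9], [13, 0, 10.9]], turn=[[0, 0, 0], [0, 0, 0], [0, 0, 0], [0, 0, 0], [0, 0, 0], [0, 0, 0], [0, 0, 0], [0, 0, 0]], fingers=[255, 255, 255, 255, 255, 255, 255, 255])

```text
t: 17.5
tool_pos: [0.5554, -0.0035, 0.0654]
orientation: [-0.17, 0.815, 0.468, 0.297]
force: [-4.5, -5.9, 3.2]
grip_width: 0.0005
```

Call:
step_arm(delta_pos=[[0.8, 0, 0.6], [1.5, 0, 1.3], [1.5, 0, 1.3]], turn=[[0, 0, 0], [0, 0, 0], [0, 0, 0]], fingers=[255, 255, 255])

```text
t: 17.8
tool_pos: [0.5557, -0.0032, 0.0651]
orientation: [-0.169, 0.815, 0.468, 0.296]
force: [-9.9, -10.5, 8.5]
grip_width: 0.0005
```

```bash
python3 - <<'E'
from h import *
s=read_state();print(s["force"].round(1),(s["tool_pos"]-bo)@np.c_[bu,bn,ez])
a,v=potfit([.571,.045,1.05])
E
```

```text
[ -9.9 -10.5   8.5] [ 0.05157653 -0.01285791  0.06512987]
pot [0.57   0.0482 1.0921] iou 0.953 n 1 in board 0.1032 0.0007 yaw rel 0.05
```

Firm against the stop: 14 N and no further travel. Backing off for a clear look at how flush it is.

Call:
step_arm(delta_pos=[[-15, 0, -12], [-46, 0, -38], [-75, 0, -62], [-75, 0, -110], [-75, 0, -160], [-75, 0, -160]], turn=[[0, 0, 0], [0, 0, 0], [0, 0, 0], [0, 0, 0], [0, 0, 0], [0, 0, 0]], fingers=[255, 255, 255, 255, 255, 255])

```text
t: 18.6
tool_pos: [0.4762, -0.1453, 0.1431]
orientation: [-0.166, 0.815, 0.467, 0.299]
force: [0.1, -0.9, 0.1]
grip_width: 0.0006
```

```bash
python3 - <<'E'
from h import *
print(read_state()["force"].round(1))
a,v=potfit([.571,.045,1.05])
o=[]
for (s,_),(x,y) in zip(v,((250,105),(230,130))):
    im=cv2.resize(s["pixels"][y:y+110,x:x+100],None,fx=4,fy=4,interpolation=2)
    o.append(im)
cv2.imwrite("pics/fin.png",np.hstack(o)[:,:,::-1])
E
```

```text
[ 0.1 -0.9  0.1]
pot [0.5701 0.0484 1.0918] iou 0.949 n 1 in board 0.1034 0.0007 yaw rel 0.05
```

View pics/fin.png

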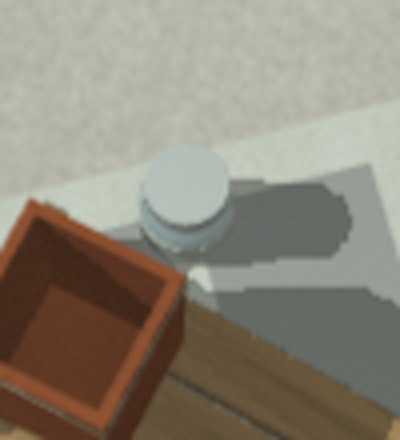

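The crop window was off: it shows the pot and jar but cuts off the stop. Clearing the arm and looking again.

Call:
step_arm(delta_pos=[[-30, 0, -40], [-60, 0, -80], [-70, 0, -120], [-70, 0, -150], [-70, 0, -150]], turn=[[0, 0, 0], [0, 0, 0], [0, 0, 0], [0, 0, 0], [0, 0, 0]], fingers=[255, 255, 255, 255, 255])

```text
t: 19.3
tool_pos: [0.4005, -0.2718, 0.2104]
orientation: [-0.169, 0.815, 0.468, 0.298]
force: [0.2, 0.2, 0.1]
grip_width: 0.0003
```

```bash
python3 - <<'E'
from h import *
a,v=potfit([.571,.045,1.05]);a2,v2=potfit([.571,.045,1.05],("side",))if len(v)<2 else (a,v)
o=[]
for c,(x,y) in (("side",(255,95)),("top",(205,120))):
    s=snapshot(c); im=cv2.resize(s["pixels"][y:y+110,x:x+100],None,fx=4,fy=4,interpolation=2)
    o.append(im)
cv2.imwrite("pics/fin2.png",np.hstack(o)[:,:,::-1])
print(read_state()["tool_pos"],[(c,[(d["p"],np.argwhere(d["pixels"]).mean(0)) for d in regions_of("pot",c)]) for c in("side","top")])
E
```

```text
pot [0.5696 0.0473 1.1068] iou 0.961 n 2 in board 0.1022 0.0006 yaw rel 0.065
[ 0.40084329 -0.26706522  0.20839398] [('side', [(0.67, array([181.00797194, 301.03730867])), (0.67, array([137.35470861, 155.36499294]))]), ('top', [(0.94, array([188.62095238, 266.91352381])), (0.86, array([355.37744955, 140.28049137]))])]
```

View pics/fin2.png

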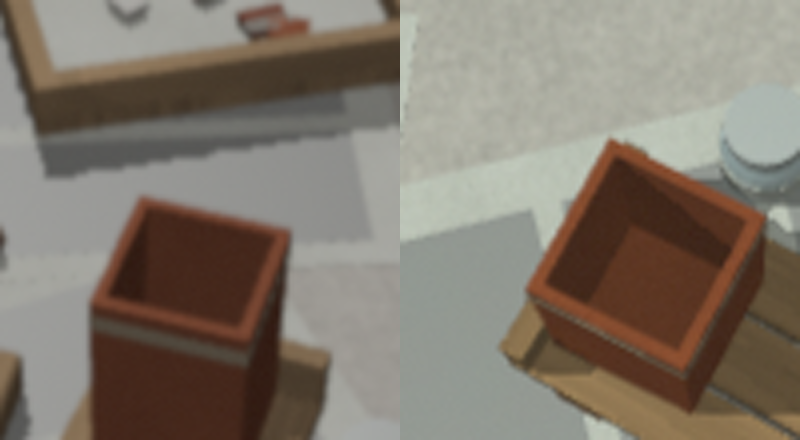

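Not flush yet: the fit in both views has the pot turned 3.7° with its near-right corner touching (centre x 0.102 against 0.105 when flush). I'll push again on the left half of the same face.

```bash
python3 - <<'E'
from h import *
th=np.radians(40);a=bu*np.sin(th)-ez*np.cos(th)
go(bo-.06*bu+.024*bn+.12*ez,-bn,a)
go(bo-.02*bu+.024*bn+.065*ez,-bn,a)
go(bo+.03*bu+.024*bn+.065*ez,-bn,a)
go(bo+.05*bu+.024*bn+.065*ez,-bn,a)
E
```

```text
dpos [92.0, -35.9, 193.7] turn [-0.002, -0.002, 0.003]
dpos [87.1, -35.8, 261.5] turn [-0.002, -0.002, 0.003]
dpos [125.4, -35.6, 293.8] turn [-0.002, -0.002, 0.003]
dpos [140.6, -35.5, 306.7] turn [-0.002, -0.002, 0.003]
```

Call:
step_arm(delta_pos=[[23, -9, 48], [46, -18, 96], [70, -27, 146], [92, -36, 194], [90, -36, 228], [87, -36, 261], [106, -36, 277], [118, -36, 287], [118, -36, 287], [118, -36, 287]], turn=[[0, 0, 0], [0, 0, 0], [0, 0, 0], [0, 0, 0], [0, 0, 0], [0, 0, 0], [0, 0, 0], [0, 0, 0], [0, 0, 0], [0, 0, 0]], fingers=[255, 255, 255, 255, 255, 255, 255, 255, 255, 255])

```text
t: 20.7
tool_pos: [0.5077, -0.0137, 0.0656]
orientation: [-0.17, 0.814, 0.469, 0.297]
force: [-0.2, -1.2, -0.1]
grip_width: 0.0006
```

```bash
python3 - <<'E'
from h import *
th=np.radians(40);a=bu*np.sin(th)-ez*np.cos(th)
s=read_state();print(s["joint_pos"].round(2),s["force"].round(1),(s["tool_pos"]-bo)@np.c_[bu,bn,ez])
go(bo+.045*bu+.024*bn+.065*ez,-bn,a)
go(bo+.054*bu+.024*bn+.065*ez,-bn,a)
E
```

```text
[ 0.53  0.68 -0.21  2.16 -1.29  0.59  1.04] [-0.2 -1.2 -0.1] [0.01828465 0.02327254 0.0656433 ]
dpos [20.0, -0.7, 17.7] turn [-0.0, -0.001, 0.002]
dpos [26.9, -0.7, 23.5] turn [-0.0, -0.001, 0.002]
```

Call:
step_arm(delta_pos=[[8, 0, 7], [15, 0, 13], [20, 0, 17.5], [22, 0, 19], [23.5, 0, 20.5], [25, 0, 22], [26, 0, 22.8], [26.8, 0, 23.5], [26.8, 0, 23.5]], turn=[[0, 0, 0], [0, 0, 0], [0, 0, 0], [0, 0, 0], [0, 0, 0], [0, 0, 0], [0, 0, 0], [0, 0, 0], [0, 0, 0]], fingers=[255, 255, 255, 255, 255, 255, 255, 255, 255])

```text
t: 21.6
tool_pos: [0.5243, 0.0158, 0.0643]
orientation: [-0.17, 0.815, 0.468, 0.296]
force: [-6.5, -5.3, 6.0]
grip_width: 0.0002
```

```bash
python3 - <<'E'
from h import *
s=read_state();print(s["force"].round(1),(s["tool_pos"]-bo)@np.c_[bu,bn,ez])
potfit([.571,.05,1.06],("top",))
E
```

```text
[-6.5 -5.3  6. ] [0.05213808 0.02384543 0.06426628]
pot [0.5709 0.0494 1.0402] iou 0.961 n 1 in board 0.1047 0.0005 yaw rel -0.002
```

Now the centre is at 0.1047 with the yaw within 0.1°. A last firm nudge, then away.

Call:
step_arm(delta_pos=[[0.8, 0, 0.6], [1.5, 0, 1.2], [1.5, 0, 1.2]], turn=[[0, 0, 0], [0, 0, 0], [0, 0, 0]], fingers=[255, 255, 255])

```text
t: 22.0
tool_pos: [0.5245, 0.0169, 0.064]
orientation: [-0.17, 0.815, 0.468, 0.296]
force: [-10.3, -7.2, 6.8]
grip_width: 0.0002
```

Call:
step_arm(delta_pos=[[-3, 0, -2.5], [-15, 0, -12], [-46, 0, -38], [-70, 0, -70], [-80, 0, -115], [-100, 0, -160], [-130, 0, -200], [-150, 0, -240], [-150, 0, -240], [-150, 0, -240]], turn=[[0, 0, 0], [0, 0, 0], [0, 0, 0], [0, 0, 0], [0, 0, 0], [0, 0, 0], [0, 0, 0], [0, 0, 0], [0, 0, 0], [0, 0, 0]], fingers=[255, 255, 255, 255, 255, 255, 255, 255, 255, 255])

```text
t: 23.0
tool_pos: [0.3908, -0.215, 0.1524]
orientation: [-0.169, 0.815, 0.468, 0.298]
force: [-0.4, 1.7, 0.2]
grip_width: 0.0004
```

```bash
python3 - <<'E'
from h import *
s=read_state();print(s["force"].round(1),s["tool_pos"])
a,v=potfit([.571,.05,1.06])
for c in ("side","top"):
    for nm in ("jar","scrub","sherd","mug","brush","pot_mouth"): print(c,nm,[(round(d["p"],2),np.round(d["point"],3).tolist()) for d in spot_point(nm,c)[:2]])
o=[]
for c,(x,y) in (("side",(240,110)),("top",(200,120))):
    s=snapshot(c);im=cv2.resize(s["pixels"][y:y+133,x:x+133],None,fx=3,fy=3,interpolation=2);o.append(im)
cv2.imwrite("pics/end.png",np.hstack(o)[:,:,::-1])
E
```

```text
[-0.4  1.7  0.2] [ 0.39082562 -0.21503049  0.15235068]
pot [0.571  0.0483 1.0379] iou 0.964 n 2 in board 0.1038 -0.0001 yaw rel -0.004
side jar [(0.58, [0.669, -0.014, -0.002])]
side scrub [(0.6, [0.436, 0.092, 0.002])]
side sherd [(0.84, [0.412, -0.336, 0.003]), (0.65, [0.437, 0.092, -0.001])]
side mug [(0.69, [0.725, -0.258, -0.001])]
side brush []
side pot_mouth [(0.82, [0.569, 0.046, 0.179])]
top jar [(0.66, [0.672, -0.014, -0.001])]
top scrub [(0.95, [0.437, 0.095, 0.0])]
top sherd [(0.63, [0.412, -0.343, -0.002])]
top mug [(0.76, [0.729, -0.258, 0.0])]
top brush [(0.79, [0.444, 0.354, 0.0])]
top pot_mouth [(0.97, [0.573, 0.049, 0.184])]
```

View pics/end.png

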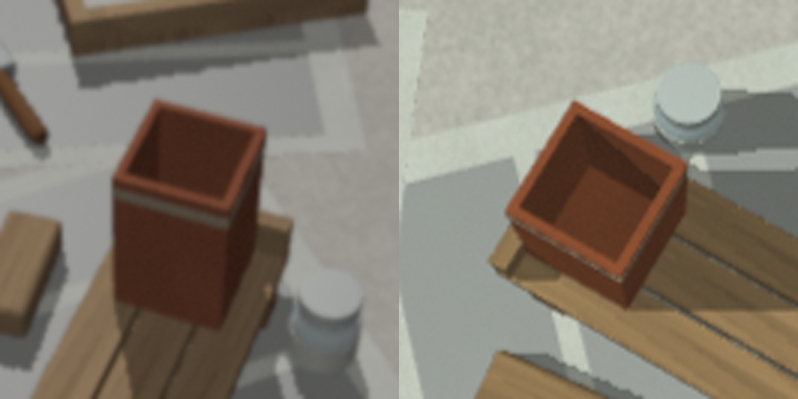

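The pot stands mouth up (left picture 185,230; right 600,190), square against the stop and inside the board's edges. Nothing else has moved, and the robot is clear.

```bash
python3 -c "
from workcell import *
print(job_done())"
```

```text
the job is handed in; nothing more can be done
None
```

The pot is standing mouth up on the board, flat against the stop by my last measurements. I handed the job in at about 23 s on the robot's clock, with the gripper clear of everything.

- **Standing it up:** I gripped the rim of one side wall and turned the pot up about its foot edge. I eased the down-press from 11 N to about 2 N before letting go.
- **Sliding it:** I pushed it along with closed fingers, low on its side. The first push left it turned 3.7° with one corner touching. A second push on the other half of that side squared it, with about 12 N against the stop.

**Last checks:**
- **Position:** the two-camera fit (0.96 overlap) puts the pot centre at x = 103.8 mm on the board, against 105 mm when flush. The top view alone, during the second push, gave 104.7 mm. Both are within the calibration of about 2 mm.
- **Angle and foot:** the pot is 0.2° off square to the stop and on the board's centre line, so its whole foot is on the board.
- **Height:** the mouth was found at 179 to 184 mm, against 180 mm expected.
- **Other things:** the jar, scrub, mug, sherd and brush were all within 4 mm of where they started, which is the detector's accuracy. The brush was found only in the top view at the end.

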